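# Hang a freshly sprayed model wagon on the crowded drying rack

### The arm

A 7-joint arm with a two-finger parallel gripper is mounted at the origin on the work surface. World frame = base frame: x ahead of the robot, y to its left, z up, the work surface at z = 0. Lengths are in m, angles in rad, forces in N, time in s.
With the tool pointing down it reaches from about 0.4 to 0.9 m from the base axis. Payload 5.5 kg.
Tool frame: the origin (TCP) lies at the very end of the fingers, on their centre line; the grasp point (between the pads) lies 19 mm behind it; z points along the fingers, y is the line along which they close (so a half turn about z gives the same grasp; the last joint's range is limited). The gripper opens to 92 mm and grips with 3 to 60 N. Pads are 19 mm wide; open, the fingers measure 130 mm over their backs; the gripper's body (75 mm by 190 mm) begins 47 mm behind the grasp point.
Start: joints at [-0.851, 0.501, -0.427, 1.55, 0.221, 1.138, -0.21], TCP at [0.287, 0.583, 0.227] pointing down, gripper open.
Joint ranges: [-2.88, 2.88], [-0.31, 2.03], [-1.54, 1.56], [0.2, 2.42], [-1.41, 4.55], [0.19, 2.02], [-2.57, 2.57]. Speed limits (rad/s): [2.57, 2.57, 3.14, 3.14, 3.14, 3.14, 3.14].

### API

Orientations are given as [roll, pitch, yaw] about the fixed x, y, z axes, in that order (R = Rz(yaw) Ry(pitch) Rx(roll)).
In Python, from cell import bot gives the robot as it stands.
- The arm moves only by the tool arm_command, never from a script. Its argument "motion" is a list of rows, each a list of 3 entries, a list of its own where there are three numbers: the turn, a rotation vector about the tool's x, y, z in degrees, then the shift along the tool's x, y, z in mm, then the opening, from 0 (shut) to 1 (fully open). A call has 1 to 5 rows; each row is the pose to reach, as a shift and turn from the pose commanded when the call began, along the tool's axes at that moment; what a row does not reach only later rows make up. A row lasts 1/12 s, in which the tool goes at most 41.7 mm and 7.16 degrees, less where a joint would pass 70% of its speed; a pose out of reach is approached as far as the arm can. A call with a gripper value outside its range is refused whole. The fingers move at their own pace and stop on an object; the grip force is fixed at half the most. Time passes only in rows, so rows that repeat a pose let the fingers close. It gives the time, the measured TCP pose, the force, the opening and the grip force at its end, in the units of the state.
- bot.state(): the state, without advancing time (a new reading comes with each control period).
- bot.capture(name): name is "scene" or "side" or "wrist"; returns a dict with "pixels" (384x512x3 uint8, red, green, blue), "camera_matrix" (3x3 intrinsics, pixels), "camera_from_world" (4x4, takes a point from world to camera coordinates); the wrist camera has in their place "mount" (4x4, takes a point from camera to tool coordinates, whose origin is the TCP and whose axes are the flange's). Camera axes: x right, y up, looking along -z (the intrinsics and any distortion apply to the point x, -y, -z); pixel columns grow to the right and rows downward; lengths in m; the calibration is good to about 2 mm. The wrist camera is an equidistant fisheye: a pixel r from the principal point sees the ray r / f radians off the axis. A picture is of the moment at which its call begins: read the wrist's pose just before it. There is no depth.
- bot.close_job(): hands the job in; it is judged then, once.
Trained networks look in the newest picture that a camera, given by its name, has taken for a name from the list of things; names that differ only in an ending like _2 or _b are one class to them, and where a whole thing is asked for, a point or a joint stands for the part that bears it (a point fixed in the world has none). Each returns a list of dicts, best first, with "confidence" (0 to 1); they miss things now and then, are a little off and sometimes report something else, mostly with a low value. They report only what shows in the picture. A call takes as long as a camera call. They do not tell look-alikes from the thing itself.
- bot.silhouettes(camera, target): "pixels" (384x512 bool, what is visible of it) and "pixel" ([column, row] in pixels, amid what is visible of it).
The state is a dict: "clock": time; "q": joint angles; "qvel": joint speeds; "effort": joint torques, N m; "tool_pos": TCP position; "ee_rot": TCP orientation; "contact_force": force on the tool from outside, world axes, zero at the start; "torque": the same for the moment, N m; "opening": opening from 0.0 (shut) to 1.0 (fully open); "grasp_force": force on a finger pad.
Only numpy, scipy, OpenCV 4.12 (cv2) and the standard library are available. Lean on these libraries where they do the work, as an engineer would, in place of code of your own. Each camera call takes 0.05 s, during which the arm holds its last target. There are 200 camera calls.

### The job

The blue model wagon has just been sprayed: lift it off the turntable by the wooden grip of its hanger and hang it in the empty place of the drying rack, lowering it between the other wet wagons without touching or shifting them. Rest the hanger's bar lightly on the orange clip and slide it along, feeling for the clip's slot, until it drops in; let it settle fully home, level on both rails, without forcing it, and let go.

Things in the scene. Friction and masses are not known exactly. Their poses are not given: they have to be found in the camera images.
- wagon_blue_grip (a point): Centre of the wooden grip block (26 x 22 x 48 mm in its x, y, z) on top of the blue wagon's hanger: hold it here. Axes: x along the hanger's flat steel crossbar, z up. The crossbar's top is 24 mm and its underside 29 mm below this point; the wagon's underside is 107 mm below it. At the start it stands upright on the turntable at any yaw.
- wagon_blue: Blue open wagon body, 92 x 38 x 28 mm, with its hanger: one rigid piece, 0.16 to 0.26 kg, same fore and aft, origin under the wagon's middle. 78 mm up, the crossbar's underside: a flat bar 144 mm long (x), 10 wide (y), 5 thick. A lip at each end (10 mm wide, inner face 68 mm from the middle) reaches 11 mm below it. Grip above the bar's middle.
- turntable: Round spraying turntable, 156 mm across and 20 mm high, fixed; origin at the middle of its underside on the bench. It stands left or right of the rack.
- rack: Fixed drying rack, 172 x 320 mm, 120 high; origin on the bench under its middle, y along the rails. Two round steel rails (8 mm) with axes at x = -58 and +58 mm, tops 110 mm above the bench; open between them. A hanger lies across both rails, x along x, lips outside, wagon between. Four places 56 mm apart in y, each with a clip on the front rail (x = -58); rear rail bare.
- free_place (a point): Middle of the empty place, half-way between the rails at the height of the rail tops, where the underside of a seated crossbar's middle lies; axes as the rack's. Neighbours' middles are some 56 mm off in y on either side, so a wagon in the middle has about 18 mm free on each side.
- clip_zone (a point): Point on top of the front rail, 58 mm in -x from free_place. About here an orange clip like the black ones: 42 mm long (y), 13 wide, two flat square-edged ears 8 mm above the rail top and between them a slot 12.5 mm wide (y), its floor the rail itself. Set by hand and not measured: slot middle anywhere within 12 mm in y of this point. Slides on the rail only if pushed with 12 N or more.
- wagon_red: The red neighbour, hanging loosely on the rack: same piece, origin and axes as the blue one. The neighbours may be in any order.
- wagon_green: The green neighbour, hanging loosely on the rack: same piece, origin and axes as the blue one. The neighbours may be in any order.
- wagon_yellow: The yellow neighbour, hanging loosely on the rack: same piece, origin and axes as the blue one. The neighbours may be in any order.
There are look-alikes about, which are no part of the job. Leave any purple look-alike of the wagon_blue alone.

How it is judged:
By the outcome, as a careful person would: the job done as asked, in the order asked, and still so for the second after the job is handed in, with the robot touching nothing.
It also fails if it takes over 64 s, if anything falls off the work surface, if the arm or the gripper's body presses on something with over 40 N, if the wrist force passes 120 N, or if a joint passes its speed limit or range.

## Working session

There is one attempt and no reset: what is moved stays moved. The work goes in short steps, Python scripts to look and compute and a tool call to move; the robot and the scene stay as the last step left them, time stands still between calls to the robot, and variables do not carry over. Pictures are saved under pics/ and viewed, at most 10 in all, crops included, and the job is handed in when it is done.

Besides the shell and the picture viewer there is one more tool, called as name(argument=value, ...) on one line, values as JSON. arm_command: Moves the arm, as the interface text tells. Its arguments: {"type":"object","properties":{"motion":{"type":"array","items":{"type":"array"}}},"required":["motion"]}

```bash
ls; mkdir -p pics; python3 - <<'E'
from cell import bot
import cv2,numpy as np
print(bot.state())
ims=[]
for c in("scene","side"):
    d=bot.capture(c);ims.append(d["pixels"]);print(c,d["camera_matrix"].tolist(),np.round(d["camera_from_world"],4).tolist(),[k for k in d])
    for n in("wagon_blue","wagon_blue_grip","turntable","rack","clip_zone","wagon_red","wagon_green","wagon_yellow"):
        try:
            for s in bot.silhouettes(c,n)[:3]: print(n,round(s["confidence"],2),s["pixel"],s["pixels"].sum())
        except Exception as e: print(n,e)
cv2.imwrite("pics/a.png",cv2.resize(ims[0],(768,576))[:,:,::-1])
cv2.imwrite("pics/b.png",cv2.resize(ims[1],(768,576))[:,:,::-1])
E
```

```text
pics
{'clock': 0.0, 'q': array([-0.85081448,  0.50185272, -0.42678299,  1.55146411,  0.22079052,
        1.13824243, -0.21030519]), 'qvel': array([ 0.00179955,  0.00057158, -0.00209568,  0.00014704,  0.00084436,
        0.00079589, -0.00036851]), 'effort': array([ 7.83083942e-04, -5.66603994e+01, -5.81534252e+00, -2.79113156e+01,
       -6.84866658e-02,  3.09963827e-02,  1.79233152e-04]), 'tool_pos': array([0.28642241, 0.58272074, 0.22566867]), 'ee_rot': array([-3.13968054e+00, -8.23862199e-05,  2.68485200e+00]), 'contact_force': array([ 0.44241856,  0.75414822, -0.47109043]), 'torque': array([-0.03683069, -0.04388852, -0.03967427]), 'grasp_force': 0.0, 'opening': 0.998100287852017}
scene [[461.3457637133805, 0.0, 251.46036537985145], [0.0, 461.3457637133805, 187.9870404953369], [0.0, 0.0, 1.0]] [[-0.5291, 0.8485, -0.0013, 0.2008], [-0.5777, -0.359, 0.7331, 0.2114], [0.6216, 0.3887, 0.6801, -1.7728], [0.0, 0.0, 0.0, 1.0]] ['pixels', 'camera_matrix', 'camera_from_world']
wagon_blue 0.94 [394.5, 206.7] 809
wagon_blue 0.88 [334.8, 235.4] 885
wagon_blue_grip 0.78 [394.7, 207.0] 765
wagon
[... 153 characters left out ...]
8.6, 203.8] 547
wagon_green 0.66 [233.1, 232.3] 3903
side [[434.01790146404534, 0.0, 261.828295961202], [0.0, 434.01790146404534, 191.18105013031337], [0.0, 0.0, 1.0]] [[0.8979, -0.44, 0.0148, -0.3819], [0.2791, 0.5948, 0.7539, -0.2248], [-0.3405, -0.6728, 0.6568, -1.242], [0.0, 0.0, 0.0, 1.0]] ['pixels', 'camera_matrix', 'camera_from_world']
wagon_blue 0.86 [232.6, 153.7] 427
wagon_blue 0.63 [163.5, 157.2] 424
wagon_blue_grip 0.86 [162.3, 156.8] 503
wagon_blue_grip 0.66 [233.6, 151.1] 404
turntable 0.68 [228.5, 163.7] 640
rack 0.75 [298.7, 211.4] 2697
clip_zone 0.96 [299.4, 211.4] 2710
wagon_red 0.65 [303.0, 185.3] 344
wagon_green 0.88 [315.0, 200.6] 675
wagon_yellow 0.57 [287.1, 175.4] 563
```

View pics/a.png

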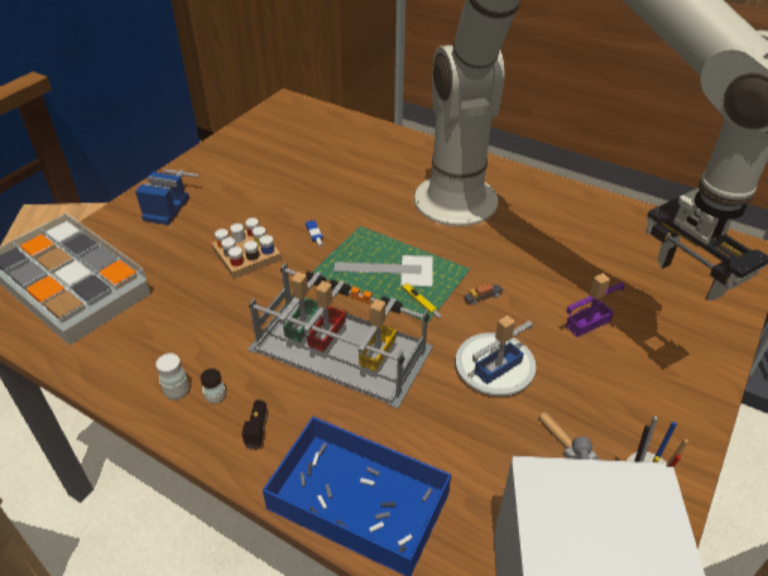

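View pics/b.png

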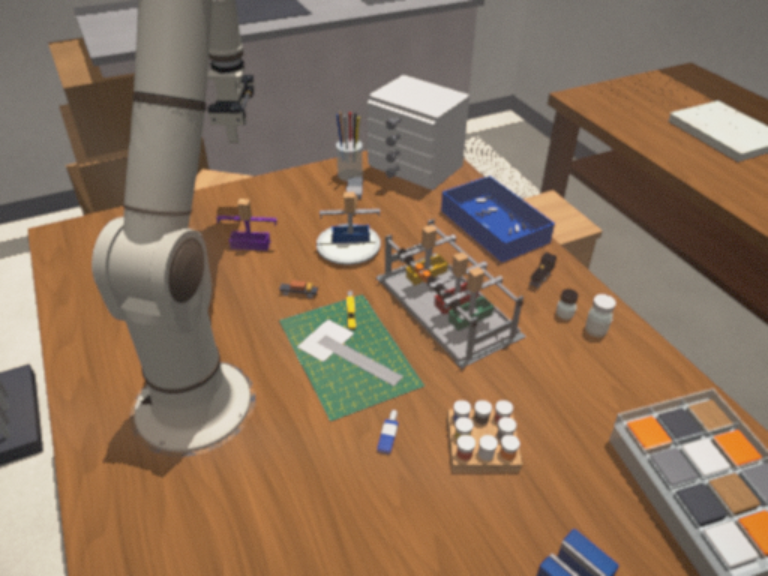

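The scene view shows the blue wagon on the turntable, with its grip at about (337,219) in the original pixels. The purple look-alike is to its right. The rack's order is green, red, empty, yellow, and the orange clip is at about (240,196) on the rail nearest the robot. In the side view the blue grip is at about (233,136).

```bash
cat > h.py <<'E'
from cell import bot
import cv2,numpy as np
from scipy.spatial.transform import Rotation as Ro
K={'scene':(461.346,251.46,187.987),'side':(434.018,261.828,191.181)}
T={'scene':np.array([[-0.5291,0.8485,-0.0013,0.2008],[-0.5777,-0.359,0.7331,0.2114],[0.6216,0.3887,0.6801,-1.7728]]),
'side':np.array([[0.8979,-0.44,0.0148,-0.3819],[0.2791,0.5948,0.7539,-0.2248],[-0.3405,-0.6728,0.6568,-1.242]])}
def ray(c,px):
    f,cx,cy=K[c];M=T[c];d=np.array([(px[0]-cx)/f,-(px[1]-cy)/f,-1])
    return -M[:,:3].T@M[:,3],M[:,:3].T@d
def atz(c,px,z):
    o,d=ray(c,px);return o+d*(z-o[2])/d[2]
def proj(c,P):
    f,cx,cy=K[c];p=T[c][:,:3]@P+T[c][:,3];return np.array([cx+f*p[0]/-p[2],cy-f*p[1]/-p[2]])
def wrist(name=None):
    s=bot.state();d=bot.capture('wrist');R=Ro.from_euler('xyz',s['ee_rot']).as_matrix()
    if name: cv2.imwrite(name,d['pixels'][:,:,::-1])
    np.savez('w.npz',R=R,t=s['tool_pos'],m=d['mount'],K=d['camera_matrix'],im=d['pixels'])
    return d
def wray(px):
    w=np.load('w.npz');k=w['K'];u=np.array([px[0]-k[0,2],px[1]-k[1,2]])/k[0,0];r=np.hypot(*u)
    d=np.array([*(np.sin(r)*u/max(r,1e-9)),np.cos(r)])*[1,-1,-1]
    m=w['m'];return w['R']@m[:3,3]+w['t'],w['R']@m[:3,:3]@d
def watz(px,z):
    o,d=wray(px);return o+d*(z-o[2])/d[2]
def wproj(P):
    w=np.load('w.npz');k=w['K'];m=w['m'];p=m[:3,:3].T@(w['R'].T@(np.asarray(P)-w['t'])-m[:3,3]);p=p*[1,-1,-1]
    th=np.arctan2(np.hypot(p[0],p[1]),p[2]);return k[:2,2]+k[0,0]*th*p[:2]/np.hypot(p[0],p[1])
def mv(target_pos,yaw,rows=True):
    "shift (mm) and turn (rotvec deg) in tool axes to reach pos with tool straight down and given yaw"
    s=bot.state();R=Ro.from_euler('xyz',s['ee_rot']);G=Ro.from_euler('xyz',[np.pi,0,yaw])
    print('shift',np.round(R.inv().apply(np.array(target_pos)-s['tool_pos'])*1000,1),'turn',np.round((R.inv()*G).as_rotvec(degrees=True),1))
E
python3 - <<'E'
from h import *
pts={'blue':((506,328),(349,204),.127),'green':((299,285),(475,283),.139),'red':((324,294),(459,265),.139),'yel':((377,312),(429,240),.139)}
for n,(a,b,z) in pts.items(): print(n,atz('scene',np.array(a)/1.5,z).round(4),atz('side',np.array(b)/1.5,z).round(4))
for n,p in {'bar1':(475,357),'bar2':(531,325)}.items(): print(n,atz('scene',np.array(p)/1.5,.1).round(4))
for n,p in {'bar1':(321,213),'bar2':(379,211)}.items(): print(n,atz('side',np.array(p)/1.5,.1).round(4))
for n,p in {'far L':(287,272),'far R':(427,314),'nearL':(256,305),'nearR':(402,353)}.items(): print(n,atz('scene',np.array(p)/1.5,.106).round(4))
print('turntable',atz('scene',np.array((496,362))/1.5,.02).round(4))
print('orange',atz('scene',np.array((361,294))/1.5,.118).round(4))
E
```

```text
blue [0.4665 0.3324 0.127 ] [0.468  0.3261 0.127 ]
green [ 0.5837 -0.0502  0.139 ] [ 0.5793 -0.0572  0.139 ]
red [0.5788 0.0052 0.139 ] [0.5793 0.006  0.139 ]
yel [0.5663 0.1163 0.139 ] [0.5639 0.1082 0.139 ]
bar1 [0.5371 0.3069 0.1   ]
bar2 [0.4091 0.3617 0.1   ]
bar1 [0.4075 0.3563 0.1   ]
bar2 [0.5367 0.3056 0.1   ]
far L [ 0.5384 -0.1176  0.106 ]
far R [0.4928 0.183  0.106 ]
nearL [ 0.6464 -0.1103  0.106 ]
nearR [0.6032 0.1925 0.106 ]
turntable [0.4603 0.3231 0.02  ]
orange [0.5234 0.0528 0.118 ]
```

arm_command(motion=[[[0, 0, 7], [-32, -17, 0], 1], [[0, 0, 14], [-64, -34, 0], 1], [[0, 0, 21], [-96, -50, 0], 1], [[0, 0, 28], [-128, -67, 0], 1], [[0, 0, 35], [-160, -84, 0], 1]])

```text
clock: 1.32
tool_pos: [0.394, 0.436, 0.2269]
ee_rot: [3.141, -0.0, 2.068]
contact_force: [0.5, 0.0, 0.9]
opening: 1.002
grasp_force: 0.0
```

arm_command(motion=[[[0, 0, 7], [-26, 3, 0], 1], [[0, 0, 14], [-52, 7, 0], 1], [[0, 0, 21], [-78, 10, 0], 1], [[0, 0, 28], [-104, 14, 0], 1], [[0, 0, 35], [-130, 17, 0], 1]])

```text
clock: 1.73
tool_pos: [0.4716, 0.3307, 0.227]
ee_rot: [3.141, -0.001, 1.457]
contact_force: [0.4, 1.0, 0.6]
opening: 0.998
grasp_force: 0.0
```

arm_command(motion=[[[0, 0, 7], [0, 0, 0], 1], [[0, 0, 14], [0, 0, 0], 1], [[0, 0, 16], [0, 0, 0], 1], [[0, 0, 16], [0, 0, 0], 1]])

```text
clock: 2.07
tool_pos: [0.4709, 0.3317, 0.2268]
ee_rot: [3.141, -0.0, 1.182]
contact_force: [-0.3, 0.7, -0.2]
opening: 1.001
grasp_force: 0.0
```

```bash
python3 - <<'E'
from h import *
s=bot.state();print(s['clock'],s['q'],s['tool_pos'],s['ee_rot'],s['contact_force'])
wrist('pics/c.png')
print(wproj([.47,.331,.151]),wproj([.537,.306,.1]),wproj([.408,.359,.1]))
mv([.47,.331,.22],np.radians(68))
E
```

```text
2.0667 [-0.60815904  0.33696546 -0.06477478  1.75230166  0.02462597  1.05290443
 -1.06997534] [0.47087768 0.33165462 0.2268361 ] [ 3.14149737e+00 -1.82791427e-04  1.18230990e+00] [-0.28006316  0.65248843 -0.232157  ]
[256.10382526 202.51414781] [327.02730592 183.26434073] [189.05376624 182.97912756]
shift [-1.  -0.4  6.8] turn [ 0.  -0.  -0.1]
```

View pics/c.png

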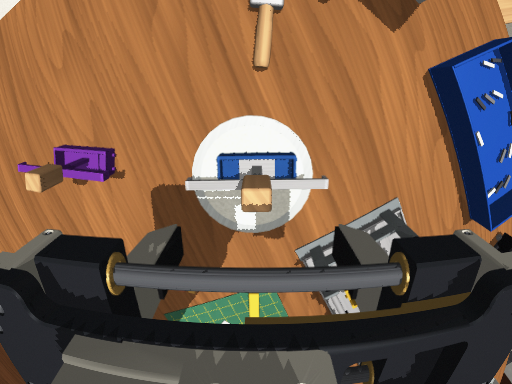

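The wrist view confirms the fit. The bar ends are at (187,183) and (328,184), and the grip top is at about (257,201), within 2 px of the prediction. I'll descend 117 mm and grip.

arm_command(motion=[[[0, 0, 0], [-1, 0, 25], 1], [[0, 0, 0], [-1, 0, 50], 1], [[0, 0, 0], [-1, 0, 75], 1], [[0, 0, 0], [-1, 0, 100], 1], [[0, 0, 0], [-1, 0, 117], 1]])

```text
clock: 2.53
tool_pos: [0.4693, 0.3303, 0.1075]
ee_rot: [-3.14, 0.002, 1.186]
contact_force: [-0.1, -1.0, -0.6]
opening: 1.003
grasp_force: 0.0
```

arm_command(motion=[[[0, 0, 0], [0, 0, 0], 0.6], [[0, 0, 0], [0, 0, 0], 0.4], [[0, 0, 0], [0, 0, 0], 0], [[0, 0, 0], [0, 0, 0], 0], [[0, 0, 0], [0, 0, 0], 0]])

```text
clock: 2.95
tool_pos: [0.4714, 0.3315, 0.1113]
ee_rot: [3.14, -0.002, 1.184]
contact_force: [0.0, 0.1, 0.5]
opening: 0.687
grasp_force: 0.0
```

arm_command(motion=[[[0, 0, 0], [0, 0, 0], 0], [[0, 0, 0], [0, 0, 0], 0], [[0, 0, 0], [0, 0, 0], 0], [[0, 0, 0], [0, 0, 0], 0], [[0, 0, 0], [0, 0, 0], 0]])

```text
clock: 3.37
tool_pos: [0.4704, 0.3308, 0.1098]
ee_rot: [3.142, -0.0, 1.184]
contact_force: [-0.9, 0.1, -0.7]
opening: 0.321
grasp_force: 0.0
```

arm_command(motion=[[[0, 0, 0], [0, 0, 0], 0], [[0, 0, 0], [0, 0, 0], 0], [[0, 0, 0], [0, 0, 0], 0], [[0, 0, 0], [0, 0, 0], 0]])

```text
clock: 3.7
tool_pos: [0.4702, 0.3308, 0.1096]
ee_rot: [-3.141, 0.0, 1.184]
contact_force: [-0.7, 0.1, -0.9]
opening: 0.283
grasp_force: 30.0
```

arm_command(motion=[[[0, 0, 0], [0, 0, -5], 0], [[0, 0, 0], [0, 0, -15], 0], [[0, 0, 0], [0, 0, -35], 0], [[0, 0, 0], [0, 0, -60], 0], [[0, 0, 0], [0, 0, -85], 0]])

```text
clock: 4.12
tool_pos: [0.4701, 0.3303, 0.1958]
ee_rot: [-3.141, 0.001, 1.184]
contact_force: [0.7, -0.4, -2.2]
opening: 0.284
grasp_force: 30.0
```

arm_command(motion=[[[0, 0, 0], [0, 0, -25], 0], [[0, 0, 0], [0, 0, -55], 0], [[0, 0, 0], [0, 0, -85], 0], [[0, 0, 0], [0, 0, -105], 0], [[0, 0, 0], [0, 0, -105], 0]])

```text
clock: 4.53
tool_pos: [0.4728, 0.3325, 0.3061]
ee_rot: [3.136, -0.009, 1.184]
contact_force: [0.5, -0.0, -1.5]
opening: 0.279
grasp_force: 30.0
```

```bash
python3 - <<'E'
from h import *
s=bot.state();print(s['clock'],s['q'],s['tool_pos'],s['ee_rot'],s['contact_force'],s['opening'],s['grasp_force'])
mv([.500,.062,.30],np.radians(98))
mv([.572,.060,.30],np.radians(98))
E
```

```text
4.5333 [-0.60630944  0.26711254 -0.06506692  1.66075981  0.01871067  1.20421553
 -1.06285016] [0.47279663 0.33245156 0.30608107] [ 3.13635645 -0.00864283  1.183576  ] [ 0.51530796 -0.00792528 -1.52857833] 0.2789508792794735 29.96368557214737
shift [-240.2  127.3    4.7] turn [  0.4  -0.4 -30.2]
shift [-214.9  194.7    5.2] turn [  0.4  -0.4 -30.2]
```

arm_command(motion=[[[0, 0, -5], [-24, 20, 0], 0], [[0, 0, -11], [-56, 46, 0], 0], [[0, 0, -17], [-88, 72, 0], 0], [[0, 0, -24], [-124, 102, 0], 0], [[0, 0, -30], [-160, 131, 0], 0]])

```text
clock: 4.95
tool_pos: [0.5265, 0.1461, 0.299]
ee_rot: [-3.14, 0.0, 1.707]
contact_force: [0.9, 0.6, -3.2]
opening: 0.281
grasp_force: 30.0
```

arm_command(motion=[[[0, 0, 0], [-38, 6, 0], 0], [[0, 0, 0], [-76, 12, 0], 0], [[0, 0, 0], [-114, 19, 0], 0], [[0, 0, 0], [-146, 24, 0], 0], [[0, 0, 0], [-170, 28, 0], 0]])

```text
clock: 5.37
tool_pos: [0.5765, -0.0213, 0.2988]
ee_rot: [-3.14, 0.002, 1.697]
contact_force: [0.3, -0.2, -1.4]
opening: 0.281
grasp_force: 30.0
```

arm_command(motion=[[[0, 0, 0], [0, 0, 0], 0], [[0, 0, 0], [0, 0, 0], 0], [[0, 0, 0], [0, 0, 0], 0]])

```text
clock: 5.62
tool_pos: [0.5762, -0.0161, 0.2989]
ee_rot: [-3.14, -0.001, 1.701]
contact_force: [-0.1, -0.5, -2.4]
opening: 0.279
grasp_force: 30.0
```

```bash
python3 - <<'E'
from h import *
s=bot.state();print(s['clock'],s['q'],s['tool_pos'],s['ee_rot'],s['contact_force'],s['opening'],s['grasp_force'])
wrist('pics/d0.png')
cv2.imwrite('pics/d.png',cv2.resize(cv2.imread('pics/d0.png'),(768,576),interpolation=cv2.INTER_CUBIC))
x=np.array([.99,.139,0]);f=np.array([.572,.06,.11])
for P in (f,f-.058*x,f+.058*x,f-.058*x+[0,0,.008]): print(wproj(P)*1.5)
E
```

```text
5.6167 [-0.08557609  0.27502352  0.08292608  1.66824444 -0.0250039   1.20098964
  0.13395532] [ 0.57615438 -0.01608148  0.29886097] [-3.14004659e+00 -1.01747173e-03  1.70142688e+00] [-0.06778628 -0.46894691 -2.40927433] 0.2785804992319132 29.963797330856323
[392.7510231 158.5350515]
[317.55159638 160.11476603]
[467.64789372 159.32435696]
[315.94079279 160.35183716]
```

View pics/d.png

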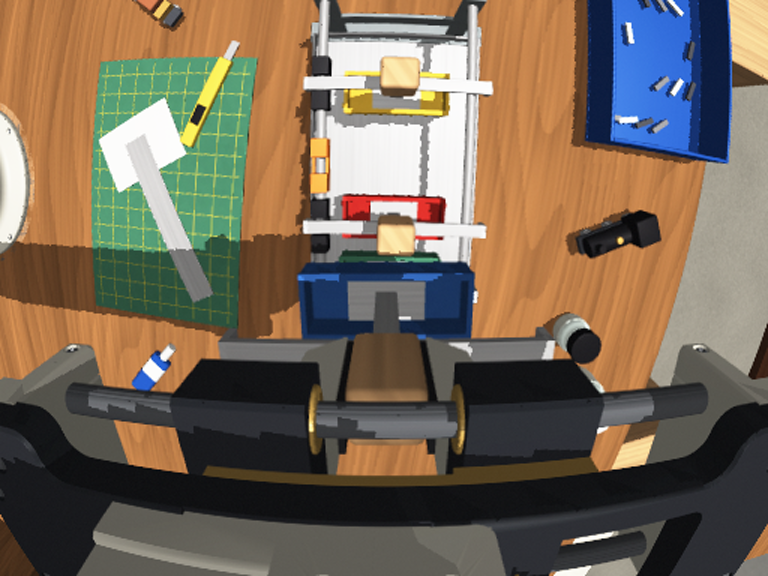

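The wrist view shows the empty place between yellow (bar from (304,82) to (492,88)) and red (bar from (303,228) to (486,232)). The orange clip is at about x 319, y 138–192, with its slot near y 166.

```bash
python3 - <<'E'
from h import *
im=cv2.imread('pics/d0.png');h=cv2.cvtColor(im,cv2.COLOR_BGR2HSV)
sub=h[85:135,203:224]
m=((sub[...,0]>8)&(sub[...,0]<22)&(sub[...,1]>190)&(sub[...,2]>150))
for r in range(len(m)): print(85+r,''.join('#' if v else '.' for v in m[r]))
for n,a,b,z in(('yel',(304,82),(492,88),.115),('red',(303,228),(486,232),.115)):
    A=watz(np.array(a)/1.5,z);B=watz(np.array(b)/1.5,z);print(n,A.round(4),B.round(4),((A+B)/2).round(4),np.degrees(np.arctan2(*(B-A)[1::-1])),np.linalg.norm(B-A))
for n,a,b in(('front',(324,50),(320,215)),('rear',(472,50),(473,215))):
    A=watz(np.array(a)/1.5,.11);B=watz(np.array(b)/1.5,.11);print(n,A.round(4),B.round(4),np.degrees(np.arctan2(*(A-B)[1::-1]))-90)
E
```

```text
85 .....................
86 .....................
87 .....................
88 .....................
89 .....................
90 .....................
91 .....................
92 .....................
93 ...............#.....
94 ...............#.....
95 ...............#.....
96 ...............#.....
97 ...............#.....
98 ...............#.....
99 ...............#.....
100 ...............#.....
101 ...............#.....
102 ...............#.....
103 ...............#.....
104 ......##......###....
105 ................#....
106 ................#....
107 ................#....
108 ................#....
109 ................#....
110 ................#....
111 ................#....
112 ................#....
113 .....................
114 .....................
115 ......#.......##.....
116 .....................
117 .....................
118 .....................
119 .....................
120 .....................
121 .....................
122 .....................
123 .....................
124 .....................
125 .....................
126 .....................
127 .....................
128 .....................
129 .....................
130 .....................
131 .....................
132 .....................
133 .....................
134 .....................
yel [0.4975 0.1115 0.115 ] [0.6393 0.1265 0.115 ] [0.5684 0.119  0.115 ] 6.067822999350926 0.14261253725955314
red [ 0.5094 -0.0018  0.115 ] [0.6523 0.0141 0.115 ] [0.5809 0.0061 0.115 ] 6.361788739017752 0.1437921139574395
front [0.5085 0.1391 0.11  ] [0.5212 0.0092 0.11  ] 5.55227506212772
rear [0.6209 0.155  0.11  ] [0.6407 0.0253 0.11  ] 8.672321115173034
```

```bash
python3 - <<'E'
from h import *
im=cv2.imread('pics/d0.png')
for r in range(88,132): print(r,im[r,[209,213,217]].tolist())
o,_=wray((213,110));print('cam',o.round(3))
a=np.radians(6.6);X=np.array([np.cos(a),np.sin(a),0]);Y=np.array([-np.sin(a),np.cos(a),0]);f=np.array([.5747,.0626,.11])
for r in range(90,132,2):
    P=watz((213,r),.118);print(r,np.round([(P-f)@X*1e3,(P-f)@Y*1e3],1))
E
```

```text
88 [[126, 126, 128], [235, 236, 237], [173, 174, 176]]
89 [[143, 144, 145], [235, 235, 236], [179, 179, 180]]
90 [[111, 113, 113], [235, 236, 237], [183, 185, 186]]
91 [[109, 115, 131], [221, 227, 234], [162, 168, 183]]
92 [[60, 139, 229], [118, 189, 242], [103, 173, 232]]
93 [[86, 198, 252], [92, 206, 252], [84, 189, 247]]
94 [[86, 197, 252], [89, 202, 252], [81, 184, 247]]
95 [[86, 198, 252], [89, 202, 252], [79, 182, 247]]
96 [[85, 198, 252], [90, 202, 252], [78, 180, 247]]
97 [[84, 198, 252], [90, 201, 252], [73, 172, 247]]
98 [[85, 197, 252], [87, 200, 252], [73, 172, 248]]
99 [[85, 196, 252], [87, 200, 252], [71, 171, 248]]
100 [[85, 195, 252], [87, 200, 252], [70, 170, 248]]
101 [[84, 196, 252], [87, 199, 252], [71, 170, 248]]
102 [[83, 196, 252], [86, 198, 252], [69, 168, 248]]
103 [[84, 195, 252], [86, 198, 252], [69, 169, 248]]
104 [[57, 141, 233], [67, 144, 231], [52, 128, 227]]
105 [[66, 160, 241], [130, 137, 154], [86, 175, 242]]
106 [[74, 175, 247], [237, 238, 239], [92, 180, 244]]
107 [[73, 172, 246], [239, 240, 241], [95, 184, 246]]
108 [[70, 169, 244], [239, 240, 241
[... 952 characters left out ...]
[82, 193, 252], [72, 175, 248]]
127 [[77, 188, 252], [81, 191, 252], [85, 181, 248]]
128 [[77, 149, 231], [113, 163, 228], [136, 169, 216]]
129 [[103, 104, 105], [209, 211, 212], [181, 183, 185]]
130 [[99, 100, 100], [234, 234, 235], [192, 194, 196]]
131 [[56, 56, 56], [232, 233, 234], [178, 181, 181]]
cam [0.567 0.065 0.456]
90 [-58.3  15.6]
92 [-58.3  13.4]
94 [-58.2  11.1]
96 [-58.2   8.8]
98 [-58.2   6.5]
100 [-58.2   4.2]
102 [-58.2   1.9]
104 [-58.2  -0.4]
106 [-58.2  -2.7]
108 [-58.2  -5. ]
110 [-58.2  -7.3]
112 [-58.2  -9.6]
114 [-58.2 -11.9]
116 [-58.2 -14.1]
118 [-58.3 -16.4]
120 [-58.3 -18.7]
122 [-58.3 -21. ]
124 [-58.3 -23.3]
126 [-58.3 -25.7]
128 [-58.3 -28. ]
130 [-58.3 -30.3]
```

```bash
python3 - <<'E'
from h import *
mv([.574,.0686,.299],np.radians(96.6))
E
```

```text
shift [83.5  8.9  0.1] turn [-0.1 -0.1  1. ]
```

arm_command(motion=[[[0, 0, 1], [20, 2, 0], 0], [[0, 0, 1], [45, 5, 0], 0], [[0, 0, 1], [68, 7, 0], 0], [[0, 0, 1], [84, 9, 0], 0], [[0, 0, 1], [84, 9, 0], 0]])

```text
clock: 6.08
tool_pos: [0.5737, 0.0753, 0.2995]
ee_rot: [-3.141, -0.004, 1.693]
contact_force: [-0.1, 1.5, -1.9]
opening: 0.283
grasp_force: 30.0
```

arm_command(motion=[[[0, 0, 0], [0, 0, 0], 0], [[0, 0, 0], [0, 0, 0], 0], [[0, 0, 0], [0, 0, 0], 0]])

```text
clock: 6.33
tool_pos: [0.5747, 0.0666, 0.2997]
ee_rot: [-3.141, 0.001, 1.683]
contact_force: [0.0, -0.5, -2.9]
opening: 0.285
grasp_force: 30.0
```

```bash
python3 - <<'E'
from h import *
s=bot.state();print(s['clock'],s['tool_pos'],s['contact_force'],s['torque'])
mv([.574,.0686,.299],np.radians(96.6))
wrist('pics/e0.png')
cv2.imwrite('pics/e.png',cv2.resize(cv2.imread('pics/e0.png')[60:330,130:400],(600,600),interpolation=cv2.INTER_CUBIC))
# predicted wagon body top corners / bar ends if held exactly
E
```

```text
6.3333 [0.57473074 0.0665832  0.29966076] [ 0.03523663 -0.45640579 -2.89941285] [-0.1488205   0.01021046  0.07287148]
shift [ 2.1 -0.5  0.7] turn [-0.   0.  -0.2]
```

View pics/e.png

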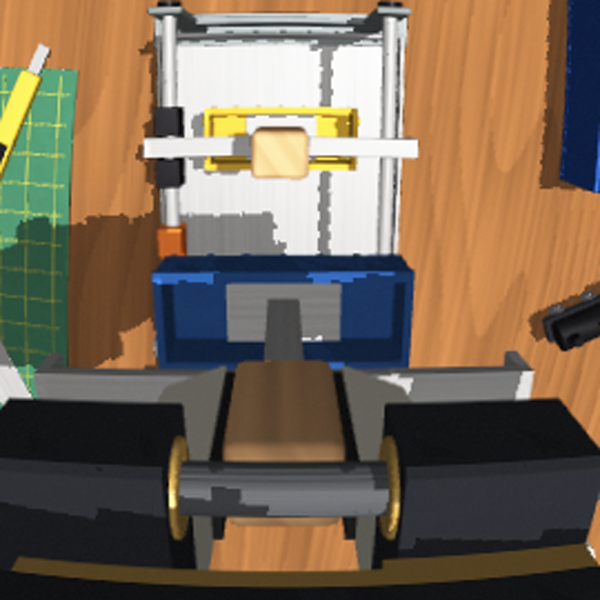

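The held wagon is aligned with yellow's bar, which runs level at row 148 of the crop. The next step is to lower it.

arm_command(motion=[[[0, 0, 0], [1, 0, 20], 0], [[0, 0, 0], [1, 0, 50], 0], [[0, 0, 0], [1, 0, 80], 0], [[0, 0, 0], [1, 0, 105], 0], [[0, 0, 0], [1, 0, 120], 0]])

```text
clock: 6.8
tool_pos: [0.573, 0.0671, 0.1767]
ee_rot: [-3.138, 0.001, 1.682]
contact_force: [0.2, 0.5, -2.9]
opening: 0.282
grasp_force: 30.0
```

arm_command(motion=[[[0, 0, 0], [0, 0, 8], 0], [[0, 0, 0], [0, 0, 16], 0], [[0, 0, 0], [0, 0, 24], 0], [[0, 0, 0], [0, 0, 30], 0], [[0, 0, 0], [0, 0, 30], 0]])

```text
clock: 7.22
tool_pos: [0.5745, 0.0684, 0.1491]
ee_rot: [-3.141, 0.0, 1.684]
contact_force: [-0.2, 0.6, -3.0]
opening: 0.281
grasp_force: 30.0
```

arm_command(motion=[[[0, 0, 0], [0, 0, 0], 0], [[0, 0, 0], [0, 0, 0], 0], [[0, 0, 0], [0, 0, 0], 0], [[0, 0, 0], [0, 0, 0], 0], [[0, 0, 0], [0, 0, 0], 0]])

```text
clock: 7.63
tool_pos: [0.575, 0.0687, 0.1502]
ee_rot: [3.141, -0.0, 1.684]
contact_force: [-0.4, -0.2, -3.0]
opening: 0.283
grasp_force: 30.0
```

```bash
python3 - <<'E'
from h import *
P=[];F=[];Q=[]
for i in range(6):
    bot.capture('side') if i else None
    s=bot.state();P.append(s['tool_pos']);F.append(s['contact_force']);Q.append(s['torque'])
print(s['clock'],np.mean(P,0).round(4),np.std(P,0).round(4),np.mean(F,0).round(2),np.std(F,0).round(2),np.mean(Q,0).round(3),np.std(Q,0).round(3))
mv([.574,.0686,.149],np.radians(96.6))
d=bot.capture('side')['pixels'];cv2.imwrite('pics/f.png',cv2.resize(d[110:260,230:400],(680,600),interpolation=cv2.INTER_CUBIC)[:,:,::-1])
E
```

```text
7.8833 [0.5748 0.0687 0.15  ] [0.0001 0.     0.0001] [ 0.08 -0.17 -2.59] [0.53 0.4  0.26] [-0.059  0.049  0.008] [0.026 0.015 0.037]
shift [ 0.1 -0.7  0.8] turn [ 0.  -0.  -0.1]
```

View pics/f.png

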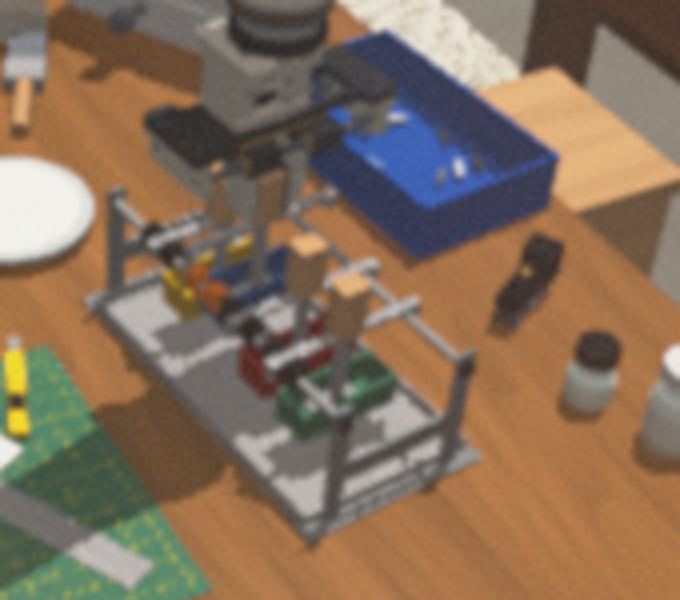

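Blue hangs clear between yellow and red, and the neighbours haven't moved. I'll go down in small steps until it touches.

arm_command(motion=[[[0, 0, 0], [0, 0, 5], 0], [[0, 0, 0], [0, 0, 10], 0], [[0, 0, 0], [0, 0, 15], 0], [[0, 0, 0], [0, 0, 17], 0], [[0, 0, 0], [0, 0, 17], 0]])

```text
clock: 8.35
tool_pos: [0.5739, 0.0685, 0.1316]
ee_rot: [-3.14, 0.0, 1.684]
contact_force: [0.6, -0.0, -1.9]
opening: 0.283
grasp_force: 30.0
```

arm_command(motion=[[[0, 0, 0], [0, 0, 0.5], 0], [[0, 0, 0], [0, 0, 1], 0], [[0, 0, 0], [0, 0, 1], 0], [[0, 0, 0], [0, 0, 1], 0]])

```text
clock: 8.68
tool_pos: [0.5749, 0.0687, 0.1319]
ee_rot: [3.141, -0.0, 1.684]
contact_force: [-1.1, 0.1, -2.0]
opening: 0.281
grasp_force: 30.0
```

arm_command(motion=[[[0, 0, 0], [0, 0, 0.5], 0], [[0, 0, 0], [0, 0, 1], 0], [[0, 0, 0], [0, 0, 1], 0], [[0, 0, 0], [0, 0, 1], 0]])

```text
clock: 9.02
tool_pos: [0.5747, 0.0686, 0.1307]
ee_rot: [-3.142, 0.0, 1.684]
contact_force: [0.2, 0.9, -2.6]
opening: 0.281
grasp_force: 30.0
```

arm_command(motion=[[[0, 0, 0], [0, 0, 0.5], 0], [[0, 0, 0], [0, 0, 1], 0], [[0, 0, 0], [0, 0, 1], 0], [[0, 0, 0], [0, 0, 1], 0]])

```text
clock: 9.35
tool_pos: [0.5746, 0.0686, 0.1296]
ee_rot: [-3.141, -0.0, 1.684]
contact_force: [-0.0, -0.8, -2.6]
opening: 0.28
grasp_force: 30.0
```

```bash
cat >> h.py <<'E'
def feel(n=5):
    P=[];F=[];Q=[]
    for i in range(n):
        bot.capture('side');s=bot.state();P.append(s['tool_pos']);F.append(s['contact_force']);Q.append(s['torque'])
    a=np.radians(6.6);X=np.array([np.cos(a),np.sin(a),0]);Y=np.array([-np.sin(a),np.cos(a),0]);p=np.mean(P,0)-[.5747,.0626,0]
    print(round(s['clock'],2),'X,Y,z mm',np.round([p@X*1e3,p@Y*1e3,p[2]*1e3],2),'F',np.mean(F,0).round(2),'M',np.mean(Q,0).round(3),s['ee_rot'].round(4))
E
python3 -c "from h import *;feel()"
```

```text
9.6 X,Y,z mm [  0.71   5.99 129.7 ] F [-0.2  -0.02 -2.22] M [-0.081  0.042  0.012] [ 3.1416 -0.      1.6837]
```

arm_command(motion=[[[0, 0, 0], [0, 0, 0.5], 0], [[0, 0, 0], [0, 0, 1], 0], [[0, 0, 0], [0, 0, 1], 0], [[0, 0, 0], [0, 0, 1], 0]])

```text
clock: 9.93
tool_pos: [0.5748, 0.0686, 0.1292]
ee_rot: [3.141, -0.0, 1.684]
contact_force: [-1.6, 0.0, 4.1]
opening: 0.279
grasp_force: 30.0
```

```bash
python3 -c "from h import *;feel()"
```

```text
10.18 X,Y,z mm [  0.85   6.02 129.21] F [-1.8  -0.1   5.23] M [-0.171  0.905  0.016] [ 3.1413e+00 -1.0000e-04  1.6837e+00]
```

arm_command(motion=[[[0, 0, 0], [0, 0, -0.2], 0], [[0, 0, 0], [-1, 0, -0.2], 0], [[0, 0, 0], [-2, 0, -0.2], 0], [[0, 0, 0], [-3, 0, -0.2], 0], [[0, 0, 0], [-4, 0, -0.2], 0]])

```text
clock: 10.6
tool_pos: [0.5753, 0.067, 0.1293]
ee_rot: [3.141, -0.003, 1.684]
contact_force: [-1.7, 6.3, 5.7]
opening: 0.282
grasp_force: 30.0
```

arm_command(motion=[[[0, 0, 0], [-1, 0, 0], 0], [[0, 0, 0], [-2, 0, 0], 0], [[0, 0, 0], [-3, 0, 0], 0], [[0, 0, 0], [-4, 0, 0], 0], [[0, 0, 0], [-4, 0, 0], 0]])

```text
clock: 11.02
tool_pos: [0.5758, 0.0628, 0.1292]
ee_rot: [3.141, -0.003, 1.684]
contact_force: [-1.7, 4.6, 5.3]
opening: 0.285
grasp_force: 30.0
```

```bash
python3 -c "from h import *;feel()"
```

```text
11.27 X,Y,z mm [  1.09   0.16 129.24] F [-1.52  4.7   5.46] M [ 1.029  0.895 -0.31 ] [ 3.1408e+00 -2.5000e-03  1.6844e+00]
```

arm_command(motion=[[[0, 0, 0], [0, 0, -0.3], 0], [[0, 0, 0], [-0.5, 0, -0.3], 0], [[0, 0, 0], [-1, 0, -0.3], 0], [[0, 0, 0], [-1, 0, -0.3], 0]])

```text
clock: 11.6
tool_pos: [0.576, 0.0598, 0.1292]
ee_rot: [3.141, -0.0, 1.684]
contact_force: [0.3, 3.2, 2.8]
opening: 0.285
grasp_force: 30.0
```

```bash
python3 -c "from h import *;feel()"
```

```text
11.85 X,Y,z mm [  0.98  -3.07 129.26] F [0.08 3.68 2.99] M [ 0.738  0.311 -0.222] [ 3.1411 -0.      1.6837]
```

arm_command(motion=[[[0, 0, 0], [-0.5, 0, 0], 0], [[0, 0, 0], [-1, 0, 0], 0], [[0, 0, 0], [-1, 0, 0], 0]])

```text
clock: 12.1
tool_pos: [0.5759, 0.0585, 0.1292]
ee_rot: [3.142, 0.0, 1.684]
contact_force: [0.6, 2.7, 2.6]
opening: 0.276
grasp_force: 30.0
```

```bash
python3 -c "from h import *;feel(4)"
```

```text
12.3 X,Y,z mm [  0.72  -4.24 129.19] F [0.07 3.26 2.94] M [ 0.626  0.254 -0.174] [3.1416e+00 2.0000e-04 1.6836e+00]
```

arm_command(motion=[[[0, 0, 0], [-0.5, 0, 0], 0], [[0, 0, 0], [-1, 0, 0], 0], [[0, 0, 0], [-1, 0, 0], 0]])

```text
clock: 12.55
tool_pos: [0.5759, 0.0575, 0.1292]
ee_rot: [-3.141, 0.0, 1.684]
contact_force: [0.2, 3.7, 3.0]
opening: 0.283
grasp_force: 30.0
```

```bash
python3 -c "from h import *;feel(4)"
```

```text
12.75 X,Y,z mm [  0.59  -5.09 129.15] F [-0.47  3.08  2.24] M [ 0.611  0.356 -0.174] [-3.1414  0.      1.6838]
```

arm_command(motion=[[[0, 0, 0], [-0.5, 0, 0], 0], [[0, 0, 0], [-1, 0, 0], 0], [[0, 0, 0], [-1, 0, 0], 0]])

```text
clock: 13.0
tool_pos: [0.5759, 0.0564, 0.129]
ee_rot: [-3.141, 0.0, 1.684]
contact_force: [0.1, 3.3, 1.7]
opening: 0.284
grasp_force: 30.0
```

```bash
python3 -c "from h import *;feel(4)"
```

```text
13.2 X,Y,z mm [  0.51  -6.24 129.05] F [-0.13  2.58  1.54] M [ 0.498  0.304 -0.152] [-3.1412e+00  2.0000e-04  1.6837e+00]
```

arm_command(motion=[[[0, 0, 0], [-0.5, 0, 0], 0], [[0, 0, 0], [-0.8, 0, 0], 0], [[0, 0, 0], [-0.8, 0, 0], 0]])

```text
clock: 13.45
tool_pos: [0.5757, 0.0546, 0.1286]
ee_rot: [-3.14, 0.001, 1.683]
contact_force: [-0.3, -0.9, -2.1]
opening: 0.281
grasp_force: 30.0
```

```bash
python3 -c "from h import *;feel(4)"
```

```text
13.65 X,Y,z mm [  0.18  -7.68 128.68] F [-0.06  0.23 -2.53] M [-0.104  0.032  0.018] [-3.1408e+00  5.0000e-04  1.6834e+00]
```

The force fell back to the hanging weight at Y −7.7, so the bar has found the slot. I'll centre it with a small shift and lower it gently.

arm_command(motion=[[[0, 0, 0], [-0.4, 0, 0], 0], [[0, 0, 0], [-0.4, 0, 1], 0], [[0, 0, 0], [-0.4, 0, 2], 0], [[0, 0, 0], [-0.4, 0, 3], 0], [[0, 0, 0], [-0.4, 0, 3], 0]])

```text
clock: 14.07
tool_pos: [0.576, 0.0555, 0.1259]
ee_rot: [-3.141, -0.0, 1.684]
contact_force: [-0.3, 0.1, -2.4]
opening: 0.282
grasp_force: 30.0
```

```bash
python3 -c "from h import *;feel(4)"
```

```text
14.27 X,Y,z mm [  0.62  -7.19 126.12] F [-0.04 -0.15 -2.43] M [-0.048  0.003  0.013] [-3.1416 -0.      1.6838]
```

arm_command(motion=[[[0, 0, 0], [0, 0, 1], 0], [[0, 0, 0], [0, 0, 2], 0], [[0, 0, 0], [0, 0, 3], 0], [[0, 0, 0], [0, 0, 3.5], 0], [[0, 0, 0], [0, 0, 3.5], 0]])

```text
clock: 14.68
tool_pos: [0.576, 0.0555, 0.1225]
ee_rot: [-3.141, -0.0, 1.684]
contact_force: [-0.1, -0.6, -3.1]
opening: 0.278
grasp_force: 30.0
```

```bash
python3 -c "from h import *;feel(4)"
```

```text
14.88 X,Y,z mm [  0.66  -7.2  122.67] F [ 0.3  -0.13 -2.5 ] M [-0.059  0.024  0.008] [ 3.1416 -0.      1.6837]
```

arm_command(motion=[[[0, 0, 0], [0, 0, 0.3], 0], [[0, 0, 0], [0, 0, 0.6], 0], [[0, 0, 0], [0, 0, 0.6], 0], [[0, 0, 0], [0, 0, 0.6], 0]])

```text
clock: 15.22
tool_pos: [0.5762, 0.0555, 0.1221]
ee_rot: [-3.141, -0.0, 1.684]
contact_force: [-0.0, 0.8, -3.1]
opening: 0.281
grasp_force: 30.0
```

```bash
python3 -c "from h import *;feel(4)"
```

```text
15.42 X,Y,z mm [  0.68  -7.21 122.11] F [ 0.18 -0.18 -2.29] M [-0.092  0.061 -0.018] [ 3.1415e+00 -1.0000e-04  1.6837e+00]
```

arm_command(motion=[[[0, 0, 0], [0, 0, 0.3], 0], [[0, 0, 0], [0, 0, 0.6], 0], [[0, 0, 0], [0, 0, 0.6], 0], [[0, 0, 0], [0, 0, 0.6], 0]])

```text
clock: 15.75
tool_pos: [0.5762, 0.0555, 0.1216]
ee_rot: [3.142, -0.0, 1.684]
contact_force: [0.5, 0.5, -1.5]
opening: 0.283
grasp_force: 30.0
```

```bash
python3 -c "from h import *;feel(4)"
```

```text
15.95 X,Y,z mm [  0.73  -7.2  121.55] F [-0.09 -0.07 -1.21] M [-0.063  0.069 -0.003] [ 3.1415e+00 -1.0000e-04  1.6837e+00]
```

arm_command(motion=[[[0, 0, 0], [0, 0, 0.2], 0], [[0, 0, 0], [0, 0, 0.4], 0], [[0, 0, 0], [0, 0, 0.4], 0]])

```text
clock: 16.2
tool_pos: [0.5763, 0.0555, 0.1214]
ee_rot: [3.141, -0.0, 1.684]
contact_force: [-1.4, -1.0, 1.3]
opening: 0.284
grasp_force: 30.0
```

```bash
python3 -c "from h import *;feel(4)"
```

```text
16.4 X,Y,z mm [  0.75  -7.21 121.39] F [-1.66 -0.55  2.35] M [-0.109  0.283 -0.012] [ 3.1413 -0.      1.6837]
```

It's seated at 121.5 mm, exactly 8 mm below the ear contact. I'll ease off, open and retreat upward.

arm_command(motion=[[[0, 0, 0], [0, 0, -0.2], 0], [[0, 0, 0], [0, 0, -0.2], 0.3], [[0, 0, 0], [0, 0, -0.2], 0.35], [[0, 0, 0], [0, 0, -0.2], 0.45], [[0, 0, 0], [0, 0, -0.2], 0.55]])

```text
clock: 16.82
tool_pos: [0.5763, 0.0556, 0.1212]
ee_rot: [3.141, -0.0, 1.684]
contact_force: [0.1, -0.3, -0.4]
opening: 0.444
grasp_force: 0.0
```

arm_command(motion=[[[0, 0, 0], [0, 0, 0], 0.6], [[0, 0, 0], [0, 0, 0], 0.6], [[0, 0, 0], [0, 0, 0], 0.6], [[0, 0, 0], [0, 0, 0], 0.6], [[0, 0, 0], [0, 0, 0], 0.6]])

```text
clock: 17.23
tool_pos: [0.5762, 0.0555, 0.1213]
ee_rot: [3.142, -0.0, 1.684]
contact_force: [0.3, 0.2, -0.8]
opening: 0.6
grasp_force: 0.0
```

```bash
python3 -c "
from h import *;feel(4);print(bot.state()['opening'])"
```

```text
17.43 X,Y,z mm [  0.68  -7.21 121.31] F [0.16 0.28 0.48] M [-0.058  0.058 -0.02 ] [-3.1416e+00 -1.0000e-04  1.6838e+00]
0.5980742249263253
```

arm_command(motion=[[[0, 0, 0], [0, 0, -8], 0.6], [[0, 0, 0], [0, 0, -28], 0.6], [[0, 0, 0], [0, 0, -55], 0.6], [[0, 0, 0], [0, 0, -85], 0.6], [[0, 0, 0], [0, 0, -115], 0.6]])

```text
clock: 17.85
tool_pos: [0.5758, 0.0554, 0.2379]
ee_rot: [-3.141, 0.0, 1.684]
contact_force: [0.6, 0.8, 0.1]
opening: 0.6
grasp_force: 0.0
```

arm_command(motion=[[[0, 0, 0], [-5, 0, -25], 0.6], [[0, 0, 0], [-25, 0, -50], 0.6], [[0, 0, 0], [-45, 0, -60], 0.6], [[0, 0, 0], [-60, 0, -60], 0.6], [[0, 0, 0], [-60, 0, -60], 0.6]])

```text
clock: 18.27
tool_pos: [0.5838, -0.0088, 0.2984]
ee_rot: [3.139, 0.003, 1.678]
contact_force: [0.4, -0.3, -0.3]
opening: 0.599
grasp_force: 0.0
```

arm_command(motion=[[[0, 0, 0], [0, 0, 0], 0.6], [[0, 0, 0], [0, 0, 0], 0.6], [[0, 0, 0], [0, 0, 0], 0.6], [[0, 0, 0], [0, 0, 0], 0.6]])

```text
clock: 18.6
tool_pos: [0.5826, -0.0026, 0.2958]
ee_rot: [-3.141, -0.001, 1.686]
contact_force: [0.1, 0.1, -0.1]
opening: 0.6
grasp_force: 0.0
```

```bash
python3 - <<'E'
from h import *
wrist('pics/g0.png')
cv2.imwrite('pics/g.png',cv2.resize(cv2.imread('pics/g0.png')[10:260,150:390],(576,600),interpolation=cv2.INTER_CUBIC))
d=bot.capture('scene')['pixels'];cv2.imwrite('pics/h.png',cv2.resize(d[160:280,150:300],(750,600),interpolation=cv2.INTER_CUBIC)[:,:,::-1])
E
```

```text
(no output)
```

View pics/g.png

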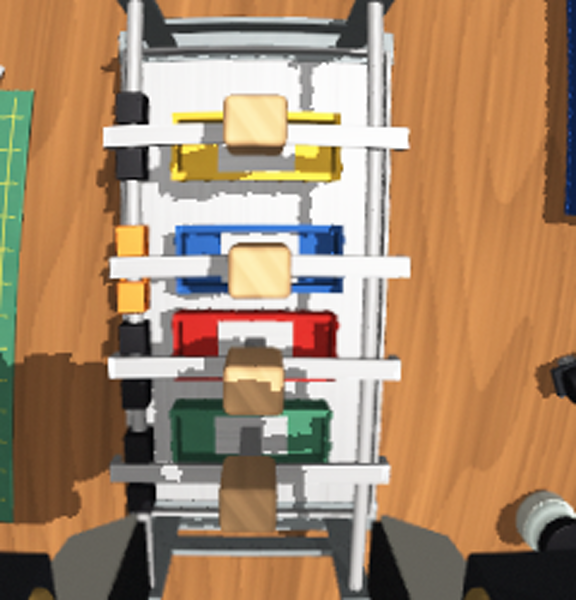

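View pics/h.png

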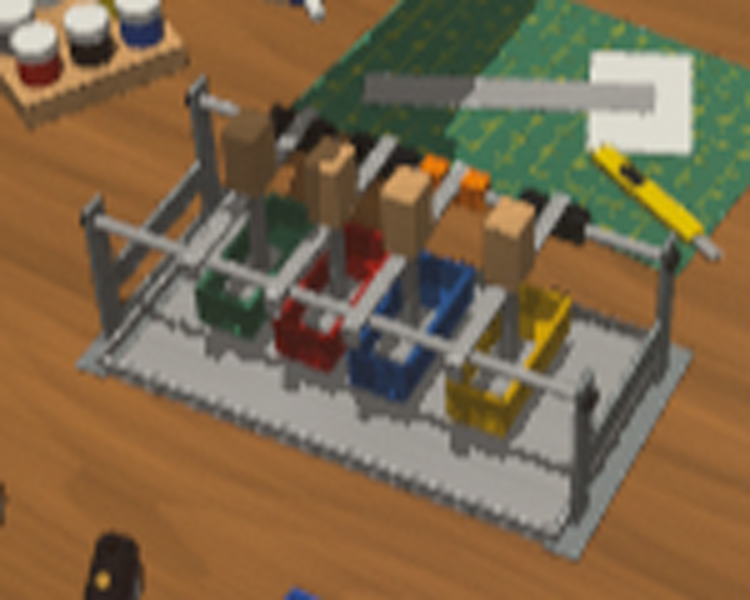

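In both views the blue wagon's bar lies level across both rails, in the orange clip's slot at about (130,267) of the wrist crop. The neighbours look undisturbed and the gripper is clear of everything.

```bash
python3 -c "
from cell import bot;print(bot.close_job())"
```

```text
the job is handed in; nothing more can be done
None
```

The blue wagon hangs in the empty place with its bar in the orange clip's slot, level on both rails and released; the neighbours look undisturbed in the final pictures, and the job was handed in at about 19 s of the 64 s allowed.

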